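# Set up a bearing press-out stack on the bolster plate

### The arm

A 7-joint arm with a two-finger parallel gripper is mounted at the origin on the work surface. World frame = base frame: x ahead of the robot, y to its left, z up, the work surface at z = 0. Lengths are in m, angles in rad, forces in N, time in s.
With the tool pointing down it reaches from about 0.4 to 0.85 m from the base axis. Payload 4.5 kg.
Tool frame: the origin (TCP) lies midway between the tips of the shut fingers; the grasp point (between the pads) lies 19 mm behind it; z points along the fingers, y is the direction in which the jaws open and shut (so a half turn about z gives the same grasp; the last joint's range is limited). The gripper opens to 88 mm and grips with 3 to 60 N. Pads are 18 mm wide; open, the fingers measure 123 mm over their backs; the gripper's body (75 mm by 187 mm) begins 45 mm behind the grasp point.
Start: joints at [1.234, 0.689, -0.195, 1.565, 0.157, 0.902, -0.215], TCP at [0.227, -0.583, 0.239] pointing down, gripper open.
Joint ranges: [-3.01, 3.01], [-0.46, 2.08], [-1.47, 1.51], [0.13, 2.56], [-1, 4.14], [0.04, 2.09], [-2.66, 2.66]. Speed limits (rad/s): [2.57, 2.57, 3.14, 3.14, 3.14, 3.14, 3.14].

### API

Orientations are given as a unit quaternion [x, y, z, w].
In Python, from plant import r gives the robot as it stands. The module is installed in compiled form; this text tells all that it offers.
- The arm moves only by the shell command python3 -m jog 'ROWS' [FORCE]. ROWS is JSON, a list of rows, each an object with "translation": the shift along the tool's x, y, z in units of 40 mm (1.0 is 40 mm), a list of three; "twist": the turn about the tool's z in units of 6 degrees (1.0 is 6 degrees); "claw": the opening in per cent of the stroke, from 0 (shut) to 100 (fully open). A call has 1 to 20 rows; each row shifts and turns the commanded pose from where the row before left it, along the tool's axes as they then stand; what a row does not reach is not made up. A row lasts 1/12 s, in which the tool goes at most 41.7 mm and 7.16 degrees, less where a joint would pass 70% of its speed; a pose out of reach is approached as far as the arm can. A call is refused whole if a number of a shift passes 1 or a number of a turn 1, either way. A call with a gripper value outside its range is refused whole. The fingers move at their own pace and stop on an object; FORCE is the grip in N (left out, the last holds). Time passes only in rows, so rows that do not move let the fingers close. It gives the time, the measured TCP pose, the force and the opening at its end, in the units of the state.
- r.get_state(): the state, without advancing time (a new reading comes with each control period).
- r.snapshot(name): name is "side" or "top" or "wrist"; returns a dict with "img" (400x640x3 uint8, red, green, blue), "fx", "fy", "cx", "cy" (pixels), "origin" and "rotation" of the camera in the world; the wrist camera has in their place "T_tool_cam" (4x4, takes a point from camera to tool coordinates, whose origin is the TCP and whose axes are the flange's). Camera axes: x right, y up, looking along -z (the intrinsics and any distortion apply to the point x, -y, -z); pixel columns grow to the right and rows downward; lengths in m; the calibration is good to about 2 mm. A picture is of the moment at which its call begins: read the wrist's pose just before it. There is no depth.
- r.finish_job(): hands the job in, once; it reports no verdict.
Trained networks look in the newest picture that a camera, given by its name, has taken for a name from the list of things; names that differ only in an ending like _2 or _b are one class to them, and where a whole thing is asked for, a point or a joint stands for the part that bears it (a point fixed in the world has none). Each returns a list of dicts, best first, with "confidence" (0 to 1); they miss things now and then, are a little off and sometimes report something else, mostly with a low value. They report only what shows in the picture. A call takes as long as a camera call. They do not tell look-alikes from the thing itself.
- r.spot_in(label, camera): "rect" ([left, top, right, bottom] in pixels, round what is visible of it).
- r.spot_point(label, camera): "location" ([row, column] in pixels: a listed point, or the origin of a listed thing).
The state is a dict: "clock": time; "q": joint angles; "qd": joint speeds; "joint_torque": joint torques, N m; "tool_pos": TCP position; "eef_rot": TCP orientation; "contact_force": force on the tool from outside, world axes, zero at the start; "moment": the same for the moment, N m; "opening": opening from 0.0 (shut) to 1.0 (fully open).
Only numpy, scipy, OpenCV 4.12 (cv2) and the standard library are available. Lean on these libraries where they do the work, as an engineer would, in place of code of your own. Each camera call takes 0.05 s, during which the arm holds its last target. There are 200 camera calls.

### The job

Set up the press plate for pushing the old bearing out of the aluminium flange housing. On the plate, lay the two steel bars square with it, pointing away from you, one to the left and one to the right of its centre hole and 100 mm apart centre to centre, with the catch cup standing open side up between them over the hole; set the housing level across both bars, its bearing centred over the cup, and stand on the middle of the bearing the driver whose foot is small enough to follow the bearing down through the housing. Do not disturb the driver that is too big, the grease tin or the spanner.

Things in the scene. Friction and masses are not known exactly. Their poses are not given: they have to be found in the camera images.
- plate: The press's bolster plate: dark steel slab on low roller skids, 150 mm (its x, away from the robot) by 220 mm (its y, left-right), top face 32 mm above its origin; a dark round hole (28 mm, a mark only: things stand flat over it) in the middle of the top. It is too heavy to move here and stands still, turned up to 15 degrees either way. Origin: centre of its underside, right below the hole; z up.
- bar_a: One of two identical bright steel support bars, 100 mm long (its x) by 24 mm wide (its y) by 36 mm high (z), 0.68 kg, standing on its 24 mm wide face; its two ends are alike. Origin: centre of its underside. On the plate, it points along the plate's x with its centre 50 mm to the plate's +y or -y side; either bar may go on either side.
- bar_b: The other, identical steel support bar, 100 x 24 x 36 mm (x, y, z), 0.68 kg. Origin: centre of its underside.
- cup: Catch cup: round dark steel cup, 60 mm outside diameter, 28 mm high, wall 3 mm, floor 4 mm, open at the top, about 0.2 kg. Origin: centre of its underside; z up through the open mouth. It stands in the 76 mm gap between the bars and is 8 mm lower than they are.
- housing: Aluminium bearing housing, about 0.6 kg: flat round flange 116 mm diameter and 12 mm thick with four bolt holes, and on it a central round boss 56 mm diameter, 26 mm high (overall height 38 mm). The old bearing (40 mm outside diameter, steel rings and black seal) sits in the boss, flush with its flat top (there is no recess or hole to drop into). The underside is flat. Grip it by the boss. Origin: centre of the underside of the flange; z up through the boss.
- driver_small: The smaller of two steel bearing drivers: round foot 28 mm diameter and 10 mm thick, with a stem 20 mm diameter rising 45 mm from it (overall height 55 mm), 0.16 kg; flat underneath, stands on its foot. This is the one that is small enough for the 40 mm bearing. Origin: centre of the underside of the foot; z up along the stem.
- driver_large: The larger driver, to be left alone: foot 50 mm diameter and 10 mm thick, the same stem 20 mm diameter by 45 mm (overall height 55 mm). It is too big for the 40 mm bearing. Origin: centre of the underside of the foot.
- tin: Bystander: a round grey grease tin with a steel lid, 76 mm diameter, 55 mm high, standing beyond the plate, to the left. Origin: centre of its underside.
- spanner: Bystander: a steel combination spanner (a ring at one end, open jaws at the other), 200 mm long and 38 mm across the jaws, lying flat beyond the plate. Origin: the centre of its underside; its length is along its x.
There are look-alikes about, which are no part of the job. There is more than one size of the housing; the job needs the smaller.

How it is judged:
By the outcome, as a careful person would: the job done as asked, in the order asked, and still so for the second after the job is handed in, with the robot touching nothing.
It also fails if it takes over 136 s, if anything falls off the work surface, if the arm or the gripper's body presses on something with over 40 N, if the wrist force passes 120 N, or if a joint passes its speed limit or range.

## Working session

There is one attempt and no reset: what is moved stays moved. The work goes in short steps, Python scripts to look and compute and a shell command to move; the robot and the scene stay as the last step left them, time stands still between calls to the robot, and variables do not carry over. Pictures are saved under pics/ and viewed, about 12 in all and at most 16, crops included, and the job is handed in when it is done.

```bash
mkdir -p pics && cat > h.py <<'E'
import numpy as np, cv2
from plant import r
from scipy.spatial.transform import Rotation as R
def cam(name):
    st=r.get_state(); s=r.snapshot(name)
    if 'T_tool_cam' in s:
        T=np.eye(4);T[:3,:3]=R.from_quat(st['eef_rot']).as_matrix();T[:3,3]=st['tool_pos']
        W=T@np.array(s['T_tool_cam']); s['origin']=W[:3,3]; s['rotation']=W[:3,:3]
    s['origin']=np.array(s['origin']); s['rotation']=np.array(s['rotation'])
    return s
def p2w(s,u,v,z):
    d=s['rotation']@np.array([(u-s['cx'])/s['fx'],-(v-s['cy'])/s['fy'],-1.])
    return s['origin']+d*(z-s['origin'][2])/d[2]
def w2p(s,p):
    c=s['rotation'].T@(np.array(p)-s['origin'])
    return s['cx']+s['fx']*c[0]/-c[2], s['cy']-s['fy']*c[1]/-c[2]
def save(s,n): cv2.imwrite('pics/'+n+'.png',s['img'][:,:,::-1])
E
python3 - <<'E'
from h import *
np.set_printoptions(precision=4,suppress=True)
st=r.get_state();print(st['tool_pos'],st['eef_rot'],st['opening'],st['contact_force'])
for n in('top','side'):
    s=cam(n);save(s,n+'0');print(n,{k:v for k,v in s.items() if k!='img'})
    for l in['plate','bar_a','cup','housing','driver_small','driver_large','tin','spanner']:
        print(l,[(np.round(d['location'],1).tolist(),round(d['confidence'],2)) for d in r.spot_point(l,n)])
E
```

```text
[ 0.2262 -0.5819  0.2379] [ 0.9829  0.1844 -0.0002 -0.0009] 0.9996087250547417 [ 0.289   0.2418 -0.0995]
top {'fx': 487.7505895488765, 'fy': 487.7505895488765, 'cx': 315.30957862088576, 'cy': 199.28749270081713, 'origin': array([ 0.3603, -0.0016,  1.6024]), 'rotation': array([ 0.0342, -0.0413, -0.6976,  0.7145])}
plate [([181.5, 316.2], 0.86)]
bar_a [([237.2, 234.1], 0.74), ([180.3, 399.2], 0.61), ([215.3, 185.2], 0.38)]
cup [([241.9, 392.5], 0.67)]
housing [([272.0, 194.2], 0.83), ([211.9, 186.3], 0.78)]
driver_small [([143.8, 265.8], 0.74)]
driver_large [([211.8, 430.0], 0.5)]
tin [([146.0, 264.4], 0.6)]
spanner [([137.2, 366.6], 0.72)]
side {'fx': 463.78725939686274, 'fy': 463.78725939686274, 'cx': 315.2508727248, 'cy': 196.4167641791504, 'origin': array([-0.1543,  0.7254,  0.6731]), 'rotation': array([-0.1714,  0.4458,  0.8104, -0.3393])}
plate [([193.4, 307.6], 0.68)]
bar_a [([161.4, 369.1], 0.82), ([276.4, 284.9], 0.69)]
cup [([190.0, 418.5], 0.88)]
housing [([338.0, 273.3], 0.71), ([294.3, 197.5], 0.69)]
driver_small [([245.4, 218.5], 0.56)]
driver_large [([157.8, 415.1], 0.77)]
tin [([201.9, 221.9], 0.77)]
spanner [([152.4, 309.3], 0.7)]
```

View pics/top0.png

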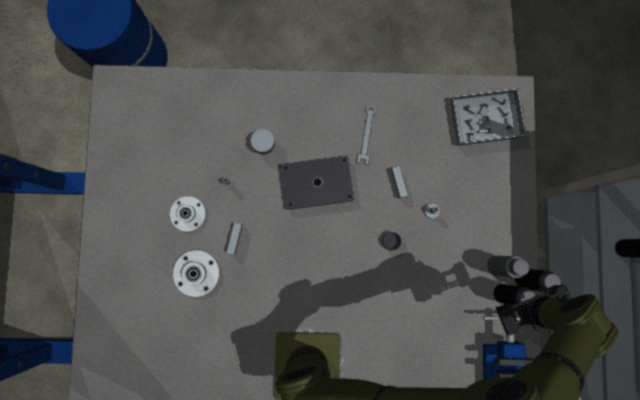

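View pics/side0.png

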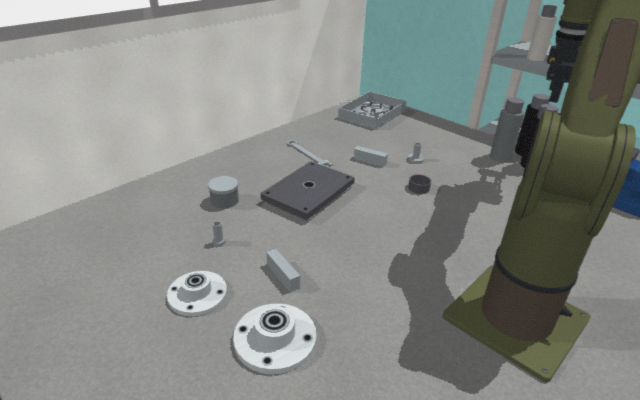

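The top view shows the plate hole at (317,183) and the bars at (233,239) and (398,182). The cup is at (390,240), the small housing at (187,213) and the large look-alike at (195,273). The small driver is at (224,181) and the large one at (431,211). The side view agrees. Next I'll compute rough positions.

```bash
sed -i "s/s\['rotation'\]=np.array(s\['rotation'\])/s['rotation']=np.array(s['rotation']) if np.size(s['rotation'])==9 else R.from_quat(s['rotation']).as_matrix()/" h.py && python3 - <<'E'
from h import *
np.set_printoptions(precision=4,suppress=True)
t=cam('top');sd=cam('side')
P={'plate':(317,182.5,.032,308.5,185),'bar1':(234,238,.036,282,262),'bar2':(398,182,.036,370,154),'cup':(390,240,.028,420,180),'hs':(187,213,.038,196,280),'hl':(193.5,274,.05,274,320),'ds':(224,181,.05,217.5,224),'dl':(431.5,210,.05,416.5,146),'tin':(262,140,.055,223.5,184),'spanner':(367,137,.004,309,153)}
for k,(u,v,z,a,b) in P.items(): print(k,p2w(t,u,v,z),p2w(sd,a,b,z))
w=cam('wrist');save(w,'w0');print(w['origin'],w['rotation'],w['fx'],w['T_tool_cam'], [k for k in w])
c=cv2.resize(t['img'][100:310,150:450],None,fx=2.6,fy=2.6,interpolation=cv2.INTER_CUBIC);cv2.imwrite('pics/tc.png',c[:,:,::-1])
E
```

```text
plate [ 0.5837 -0.0196  0.032 ] [ 0.5812 -0.0158  0.032 ]
bar1 [0.3975 0.2416 0.036 ] [0.3975 0.2426 0.036 ]
bar2 [ 0.5913 -0.2826  0.036 ] [ 0.5771 -0.2675  0.036 ]
cup [ 0.4031 -0.2592  0.028 ] [ 0.3961 -0.2619  0.028 ]
hs [0.4738 0.395  0.038 ] [0.4721 0.4008 0.038 ]
hl [0.2815 0.3618 0.05  ] [0.2812 0.3654 0.05  ]
ds [0.5786 0.2789 0.05  ] [0.581  0.2717 0.05  ]
dl [ 0.5014 -0.388   0.05  ] [ 0.4983 -0.3896  0.05  ]
tin [0.7145 0.1614 0.055 ] [0.7052 0.1648 0.055 ]
spanner [ 0.7455 -0.1837  0.004 ] [ 0.7471 -0.1825  0.004 ]
[ 0.2963 -0.5557  0.3858] [[ 0.3618  0.8921  0.2706]
 [-0.9323  0.346   0.1058]
 [ 0.0007 -0.2905  0.9569]] 355.2653699757255 [[-0.0007  0.9569  0.2906  0.0748]
 [ 1.      0.0008 -0.0004  0.0003]
 [-0.0007  0.2906 -0.9569 -0.1471]
 [ 0.      0.      0.      1.    ]] ['img', 'fx', 'fy', 'cx', 'cy', 'T_tool_cam', 'origin', 'rotation']
```

View pics/tc.png

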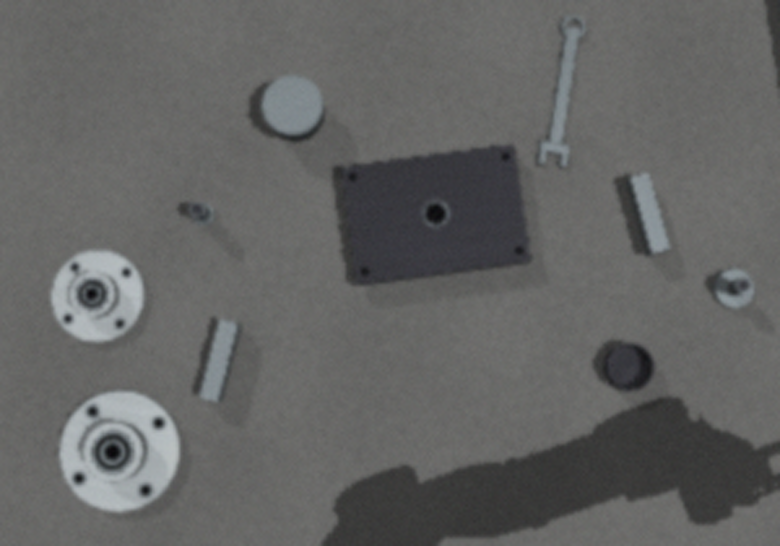

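The crop shows the plate turned about +7°, bar2 about −13° and bar1 about +13°. Both cameras agree to within 1 cm, and the wrist camera will refine that. I'll add a planner and go over bar2 first.

```bash
cat >> h.py <<'E'
np.set_printoptions(precision=4,suppress=True)
def yaw(q): m=R.from_quat(q).as_matrix(); return np.degrees(np.arctan2(m[1,0],m[0,0]))
def plan(pos,yw):
    """units to go in tool axes as they stand (shift first, then twist); half turn free"""
    st=r.get_state(); m=R.from_quat(st['eef_rot']).as_matrix()
    d=m.T@(np.array(pos)-st['tool_pos'])/.04; t=-((yw-yaw(st['eef_rot'])+90)%180-90)/6
    print('shift',d,'twist',round(t,2),'| at',np.array(st['tool_pos']),'yaw',round(yaw(st['eef_rot']),2),'clk',round(st['clock'],1),'q7',round(st['q'][6],2),'F',np.array(st['contact_force']),'op',round(st['opening'],3))
def ortho(s,z,c,half=.12,mm=.5):
    """world-plane picture: up=+x, left=+y"""
    n=int(half*2000/mm); S=mm/1000
    cor=[(0,0),(n,0),(n,n),(0,n)]
    W=[(c[0]+half-S*b,c[1]+half-S*a,z) for a,b in cor]
    H=cv2.getPerspectiveTransform(np.float32([w2p(s,w) for w in W]),np.float32(cor))
    return cv2.warpPerspective(s['img'],H,(n,n)), lambda u,v:np.array([c[0]+half-S*v,c[1]+half-S*u])
E
python3 -c "
from h import *
plan((.584,-.275,.25),-13)"
```

```text
shift [11.1159 -3.9268 -0.2815] twist 5.71 | at [ 0.2265 -0.5825  0.2387] yaw 21.25 clk 1.1 q7 -0.22 F [-0.2426 -0.3608  0.6864] op 1.0
```

```bash
python3 -m jog '[{"translation":[0.79,-0.28,-0.02],"twist":0,"claw":100},{"translation":[0.79,-0.28,-0.02],"twist":0,"claw":100},{"translation":[0.79,-0.28,-0.02],"twist":0,"claw":100},{"translation":[0.79,-0.28,-0.02],"twist":0,"claw":100},{"translation":[0.79,-0.28,-0.02],"twist":0,"claw":100},{"translation":[0.79,-0.28,-0.02],"twist":0,"claw":100},{"translation":[0.79,-0.28,-0.02],"twist":0,"claw":100},{"translation":[0.79,-0.28,-0.02],"twist":0,"claw":100},{"translation":[0.79,-0.28,-0.02],"twist":0,"claw":100},{"translation":[0.79,-0.28,-0.02],"twist":0,"claw":100},{"translation":[0.79,-0.28,-0.02],"twist":0,"claw":100},{"translation":[0.79,-0.28,-0.02],"twist":0,"claw":100},{"translation":[0.79,-0.28,-0.02],"twist":0,"claw":100},{"translation":[0.79,-0.28,-0.02],"twist":0,"claw":100},{"translation":[0,0,0],"twist":0.95,"claw":100},{"translation":[0,0,0],"twist":0.95,"claw":100},{"translation":[0,0,0],"twist":0.95,"claw":100},{"translation":[0,0,0],"twist":0.95,"claw":100},{"translation":[0,0,0],"twist":0.95,"claw":100},{"translation":[0,0,0],"twist":0.95,"claw":100}]' 30 && python3 - <<'E'
from h import *
plan((.584,-.275,.25),-13)
s=cam('wrist');save(s,'w1')
o,f=ortho(s,.036,(.584,-.275),.14,.5)
cv2.imwrite('pics/o1.png',o[:,:,::-1])
E
```

```text
clock: 2.72
tool_pos: [0.582, -0.276, 0.2499]
eef_rot: [0.993, -0.115, -0.0, -0.0]
contact_force: [-0.7, 0.6, -0.0]
opening: 1.003
shift [ 0.0422 -0.0344 -0.0023] twist -0.04 | at [ 0.582  -0.276   0.2499] yaw -13.22 clk 2.7 q7 -1.41 F [-0.7498  0.5957 -0.0416] op 1.003
```

View pics/o1.png

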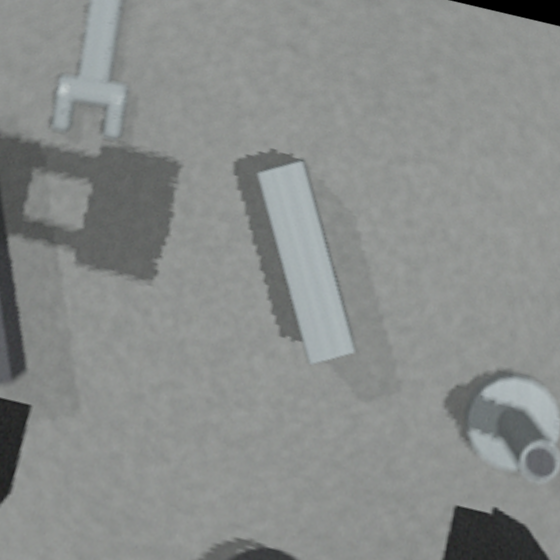

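The orthophoto shows bar2's top-face corners at (258,174), (304,161), (355,353) and (311,363). It measures 24 × 99 mm, which fits, with its centre at (0.5926, −0.2885) and yaw +15.3°. My earlier yaw sign was wrong.

```bash
python3 -m jog '[{"translation":[0,0,0],"twist":-0.95,"claw":100},{"translation":[0,0,0],"twist":-0.95,"claw":100},{"translation":[0,0,0],"twist":-0.95,"claw":100},{"translation":[0,0,0],"twist":-0.95,"claw":100},{"translation":[0,0,0],"twist":-0.95,"claw":70}]' 40 && python3 -c "
from h import *
plan((.5926,-.2885,.008),15.3)"
```

```text
clock: 3.18
tool_pos: [0.582, -0.276, 0.2499]
eef_rot: [0.99, 0.139, 0.0, 0.0]
contact_force: [0.6, -0.9, 0.9]
opening: 0.946
shift [0.168  0.3712 6.0486] twist 0.11 | at [ 0.582  -0.276   0.2499] yaw 15.96 clk 3.2 q7 -1.0 F [ 0.6403 -0.8955  0.8638] op 0.946
```

```bash
python3 -m jog '[{"translation":[0.17,0.37,0.4],"twist":0.11,"claw":70},{"translation":[0,0,0.8],"twist":0,"claw":70},{"translation":[0,0,0.8],"twist":0,"claw":70},{"translation":[0,0,0.8],"twist":0,"claw":70},{"translation":[0,0,0.8],"twist":0,"claw":70},{"translation":[0,0,0.8],"twist":0,"claw":70},{"translation":[0,0,0.8],"twist":0,"claw":70},{"translation":[0,0,0.5],"twist":0,"claw":70},{"translation":[0,0,0.35],"twist":0,"claw":70},{"translation":[0,0,0],"twist":0,"claw":20},{"translation":[0,0,0],"twist":0,"claw":10},{"translation":[0,0,0],"twist":0,"claw":10},{"translation":[0,0,0],"twist":0,"claw":10},{"translation":[0,0,0],"twist":0,"claw":10},{"translation":[0,0,0],"twist":0,"claw":10},{"translation":[0,0,-0.3],"twist":0,"claw":10},{"translation":[0,0,-0.7],"twist":0,"claw":10},{"translation":[0,0,-0.8],"twist":0,"claw":10},{"translation":[0,0,-0.8],"twist":0,"claw":10}]' 40 && python3 -c "
from h import *
plan((.58,-.08,.20),7)"
```

```text
clock: 4.77
tool_pos: [0.5909, -0.2882, 0.1123]
eef_rot: [0.992, 0.13, -0.002, -0.001]
contact_force: [0.8, -0.5, -7.0]
opening: 0.269
shift [ 1.0678 -5.1039 -2.1874] twist 1.31 | at [ 0.5909 -0.2882  0.1123] yaw 14.89 clk 4.8 q7 -1.03 F [ 0.7624 -0.5094 -6.9977] op 0.269
```

Gripped at 23.7 mm with about 7 N lifted. Next I'll carry it to the plate and measure the plate.

```bash
python3 -m jog '[{"translation":[0,0,-0.7],"twist":0,"claw":10},{"translation":[0,0,-0.7],"twist":0,"claw":10},{"translation":[0,-0.3,-0.7],"twist":0,"claw":10},{"translation":[0.15,-0.7,0],"twist":0,"claw":10},{"translation":[0.15,-0.7,0],"twist":0,"claw":10},{"translation":[0.15,-0.7,0],"twist":0,"claw":10},{"translation":[0.15,-0.7,0],"twist":0,"claw":10},{"translation":[0.15,-0.7,0],"twist":0,"claw":10},{"translation":[0.15,-0.7,0],"twist":0,"claw":10},{"translation":[0.15,-0.6,0],"twist":0.65,"claw":10},{"translation":[0,0,0],"twist":0.65,"claw":10},{"translation":[0,0,0],"twist":0,"claw":10}]' && python3 - <<'E'
from h import *
plan((.58,-.08,.20),7)
s=cam('wrist');save(s,'w2')
o,f=ortho(s,.032,(.58,-.02),.14,.5)
cv2.imwrite('pics/o2.png',o[:,:,::-1])
E
```

```text
clock: 5.77
tool_pos: [0.5798, -0.0777, 0.1959]
eef_rot: [0.998, 0.063, -0.001, -0.001]
contact_force: [-0.5, -0.7, -6.9]
opening: 0.268
shift [-0.0033  0.057  -0.1024] twist 0.04 | at [ 0.5798 -0.0777  0.1959] yaw 7.25 clk 5.8 q7 -1.43 F [-0.4895 -0.6855 -6.87  ] op 0.268
```

View pics/o2.png

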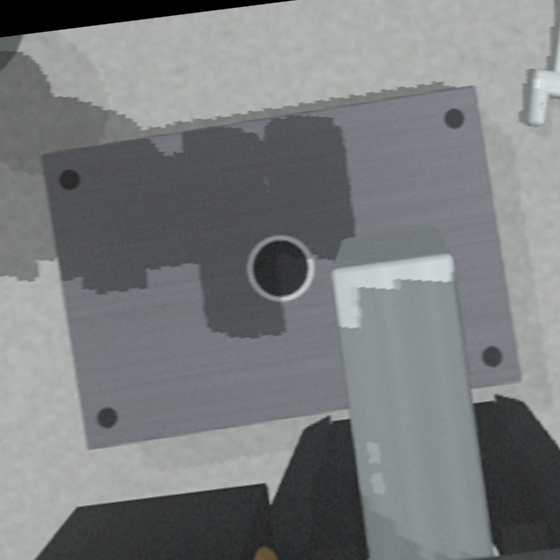

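The plate's corners are at (42,155), (475,86), (521,380) and (89,449), and it measures 219 × 149 mm. The hole at (280.5,268) matches the corner mean. That puts the plate centre at (0.5861, −0.0206) with yaw 9.06°.

```bash
cat >> h.py <<'E'
PL=np.array([.5861,-.0206]); PY=9.06
def onp(a,b):
    c,s=np.cos(np.radians(PY)),np.sin(np.radians(PY)); return PL+np.array([c*a-s*b,s*a+c*b])
def pplan(a,b,z,yw=PY): p=onp(a,b); plan((p[0],p[1],z),yw)
E
python3 -c "
from h import *
pplan(-.0017,-.05,.046)"
```

```text
shift [ 0.3459 -0.2101  3.7476] twist -0.3 | at [ 0.5799 -0.0802  0.1959] yaw 7.24 clk 5.8 q7 -1.43 F [ 0.6455 -1.2786 -7.3656] op 0.266
```

```bash
python3 -m jog '[{"translation":[0.35,-0.21,0],"twist":-0.3,"claw":10},{"translation":[0,0,0.6],"twist":0,"claw":10},{"translation":[0,0,0.7],"twist":0,"claw":10},{"translation":[0,0,0.7],"twist":0,"claw":10},{"translation":[0,0,0.7],"twist":0,"claw":10},{"translation":[0,0,0.6],"twist":0,"claw":10},{"translation":[0,0,0.4],"twist":0,"claw":10},{"translation":[0,0,0],"twist":0,"claw":10},{"translation":[0,0,0],"twist":0,"claw":10},{"translation":[0,0,0],"twist":0,"claw":10}]' && python3 -c "
from h import *
pplan(-.0017,-.05,.0405)"
```

```text
clock: 6.65
tool_pos: [0.5945, -0.0717, 0.049]
eef_rot: [0.997, 0.077, 0.001, 0.0]
contact_force: [-0.1, 0.1, -6.6]
opening: 0.27
shift [-0.0488 -0.0447  0.2131] twist -0.03 | at [ 0.5945 -0.0717  0.049 ] yaw 8.85 clk 6.7 q7 -1.44 F [-0.0744  0.1428 -6.5663] op 0.27
```

```bash
python3 -m jog '[{"translation":[-0.04,-0.04,0.1],"twist":-0.03,"claw":10},{"translation":[0,0,0.05],"twist":0,"claw":10},{"translation":[0,0,0.04],"twist":0,"claw":10},{"translation":[0,0,0],"twist":0,"claw":10},{"translation":[0,0,0],"twist":0,"claw":10}]' && python3 -c "
from h import *
pplan(-.0017,-.05,.0405)"
```

```text
clock: 7.07
tool_pos: [0.592, -0.0691, 0.0412]
eef_rot: [0.997, 0.079, 0.0, 0.0]
contact_force: [-2.4, 0.6, 1.6]
opening: 0.266
shift [0.0033 0.0293 0.0183] twist 0.0 | at [ 0.592  -0.0691  0.0412] yaw 9.08 clk 7.1 q7 -1.44 F [-2.4038  0.5886  1.5951] op 0.266
```

Contact made. Release, rise, and then plan for bar1.

```bash
python3 -m jog '[{"translation":[0,0,0],"twist":0,"claw":35},{"translation":[0,0,0],"twist":0,"claw":45},{"translation":[0,0,0],"twist":0,"claw":50},{"translation":[0,0,0],"twist":0,"claw":50},{"translation":[0,0,-0.3],"twist":0,"claw":50},{"translation":[0,0,-0.7],"twist":0,"claw":50},{"translation":[0,0,-0.8],"twist":0,"claw":60},{"translation":[0,0,-0.8],"twist":0,"claw":70},{"translation":[0,0,-0.8],"twist":0,"claw":70},{"translation":[0,0,-0.8],"twist":0,"claw":70},{"translation":[0,0,-0.7],"twist":0,"claw":70}]' && python3 - <<'E'
from h import *
plan((.3975,.242,.24),-14)
s=cam('wrist');save(s,'w3')
o,f=ortho(s,.068,(.59,-.05),.12,.5)
cv2.imwrite('pics/o3.png',o[:,:,::-1])
E
```

```text
clock: 7.98
tool_pos: [0.592, -0.0693, 0.2396]
eef_rot: [0.997, 0.079, 0.001, 0.0]
contact_force: [0.9, -0.5, 0.2]
opening: 0.698
shift [-3.575  -8.4502 -0.0236] twist 3.84 | at [ 0.592  -0.0693  0.2396] yaw 9.06 clk 8.0 q7 -1.42 F [ 0.8547 -0.541   0.1821] op 0.698
```

View pics/o3.png

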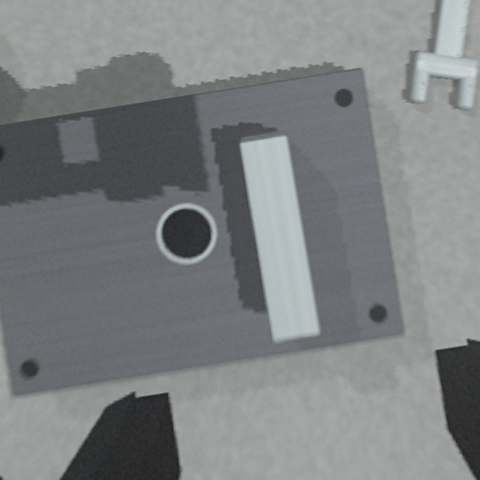

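```bash
python3 - <<'E'
from h import *
s=cam('wrist')
def up(u,v,z):
    return p2w(s,*w2p(s,(.59+.12-.0005*v,-.05+.12-.0005*u,.068)),z)
print(up(186.5,233.5,.032), up(363,69,.032),up(403,332,.032),up(13,395,.032))
print([up(*p,.068) for p in((240,143),(288,137),(319,333),(273,342))])
E
```

```text
[ 0.585  -0.0194  0.032 ] [ 0.6764 -0.1174  0.032 ] [ 0.5303 -0.1396  0.032 ] [0.4953 0.077  0.032 ]
[array([ 0.6385, -0.05  ,  0.068 ]), array([ 0.6415, -0.074 ,  0.068 ]), array([ 0.5435, -0.0895,  0.068 ]), array([ 0.539 , -0.0665,  0.068 ])]
```

The bar sits at plate coordinates (−3, −50) mm with yaw 9.2°, which is good. Next is bar1.

```bash
sed -i 's/PL=np.array.*; PY/PL=np.array([.5857,-.0202]); PY/' h.py && python3 -m jog '[{"translation":[-0.28,-0.65,0],"twist":0,"claw":70},{"translation":[-0.28,-0.65,0],"twist":0,"claw":70},{"translation":[-0.28,-0.65,0],"twist":0,"claw":70},{"translation":[-0.28,-0.65,0],"twist":0,"claw":70},{"translation":[-0.28,-0.65,0],"twist":0,"claw":70},{"translation":[-0.28,-0.65,0],"twist":0,"claw":70},{"translation":[-0.28,-0.65,0],"twist":0,"claw":70},{"translation":[-0.28,-0.65,0],"twist":0,"claw":70},{"translation":[-0.28,-0.65,0],"twist":0,"claw":70},{"translation":[-0.28,-0.65,0],"twist":0,"claw":70},{"translation":[-0.28,-0.65,0],"twist":0,"claw":70},{"translation":[-0.28,-0.65,0],"twist":0,"claw":70},{"translation":[-0.22,-0.65,0],"twist":0,"claw":70},{"translation":[0,0,0],"twist":0.96,"claw":70},{"translation":[0,0,0],"twist":0.96,"claw":70},{"translation":[0,0,0],"twist":0.96,"claw":70},{"translation":[0,0,0],"twist":0.96,"claw":70},{"translation":[0,0,0],"twist":0,"claw":70}]' && cat >> h.py <<'E'
def blob(o,f,thr):
    """bright patch nearest the ortho centre -> world centre, size mm, yaw"""
    g=cv2.GaussianBlur(cv2.cvtColor(o,cv2.COLOR_RGB2GRAY),(5,5),0); n=len(g)
    cs,_=cv2.findContours((g>thr).astype(np.uint8),cv2.RETR_EXTERNAL,cv2.CHAIN_APPROX_NONE)
    cs=[c for c in cs if cv2.contourArea(c)>500]
    c=min(cs,key=lambda c:np.hypot(*(np.array(cv2.minAreaRect(c)[0])-n/2)))
    q=cv2.minAreaRect(c); b=cv2.boxPoints(q); l=max((b[1]-b[0],b[2]-b[1]),key=np.linalg.norm)
    return f(*q[0]),np.array(q[1])*.5,(np.degrees(np.arctan2(-l[0],-l[1]))+90)%180-90
E
python3 - <<'E'
from h import *
plan((.3975,.242,.24),-14)
s=cam('wrist');save(s,'w4')
o,f=ortho(s,.036,(.3975,.242),.12,.5)
cv2.imwrite('pics/o4.png',o[:,:,::-1])
for t in(165,180,195):print(blob(o,f,t))
E
```

```text
clock: 9.58
tool_pos: [0.3966, 0.2419, 0.2362]
eef_rot: [0.992, -0.123, -0.0, 0.0]
contact_force: [0.4, 0.6, 0.3]
opening: 0.704
shift [ 0.0207 -0.0077 -0.0955] twist -0.02 | at [0.3966 0.2419 0.2362] yaw -14.1 clk 9.6 q7 -2.36 F [0.3854 0.6207 0.322 ] op 0.704
(array([0.3975, 0.2432]), array([20.5207, 97.5689]), np.float32(-12.2647705))
(array([0.3227, 0.3218]), array([109.541 ,  49.9144]), np.float32(29.12883))
(array([0.3168, 0.3094]), array([84.9334, 34.003 ]), np.float32(36.38437))
```

View pics/o4.png

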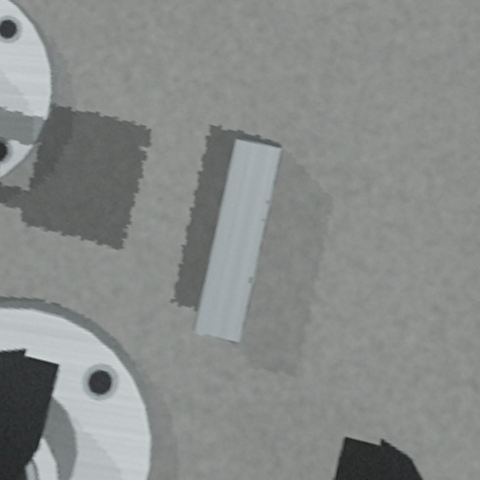

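Bar1's top-face corners are at (235,140), (281,147), (240,342) and (195,333), which gives a centre of (0.3972, 0.2431) and yaw −11.9°. The housing flanges clear the fingers.

```bash
python3 -c "
from h import *
plan((.3972,.2431,.008),-11.9)"
```

```text
shift [ 0.0056 -0.0371  5.7047] twist -0.33 | at [0.3967 0.2419 0.2362] yaw -13.85 clk 9.6 q7 -2.36 F [-0.0261  0.5696 -0.0929] op 0.7
```

```bash
python3 -m jog '[{"translation":[0.01,-0.04,0.4],"twist":-0.33,"claw":60},{"translation":[0,0,0.8],"twist":0,"claw":60},{"translation":[0,0,0.8],"twist":0,"claw":60},{"translation":[0,0,0.8],"twist":0,"claw":60},{"translation":[0,0,0.8],"twist":0,"claw":60},{"translation":[0,0,0.8],"twist":0,"claw":60},{"translation":[0,0,0.7],"twist":0,"claw":60},{"translation":[0,0,0.4],"twist":0,"claw":60},{"translation":[0,0,0.2],"twist":0,"claw":60},{"translation":[0,0,0],"twist":0,"claw":20},{"translation":[0,0,0],"twist":0,"claw":10},{"translation":[0,0,0],"twist":0,"claw":10},{"translation":[0,0,0],"twist":0,"claw":10},{"translation":[0,0,0],"twist":0,"claw":10}]' 40 && python3 -m jog '[{"translation":[0,0,-0.3],"twist":0,"claw":10},{"translation":[0,0,-0.7],"twist":0,"claw":10},{"translation":[0,0,-0.8],"twist":0,"claw":10},{"translation":[0,0,-0.8],"twist":0,"claw":10},{"translation":[0,0,-0.8],"twist":0,"claw":10},{"translation":[0,0,-0.8],"twist":0,"claw":10},{"translation":[0,0,0],"twist":0,"claw":10}]' && python3 -c "
from h import *
pplan(0,.05,.18)"
```

```text
clock: 10.8
tool_pos: [0.3998, 0.2442, 0.0107]
eef_rot: [0.995, -0.105, -0.001, 0.001]
contact_force: [-0.2, -1.8, 2.5]
opening: 0.272
clock: 11.38
tool_pos: [0.4023, 0.2461, 0.1826]
eef_rot: [0.995, -0.104, 0.002, -0.002]
contact_force: [0.6, 1.0, -6.7]
opening: 0.268
shift [5.419  4.3945 0.0663] twist -3.51 | at [0.4023 0.2461 0.1826] yaw -11.99 clk 11.4 q7 -2.29 F [ 0.599   0.9909 -6.7424] op 0.268
```

```bash
python3 -m jog '[{"translation":[0.3,0.25,0],"twist":0,"claw":10},{"translation":[0.57,0.46,0],"twist":0,"claw":10},{"translation":[0.57,0.46,0],"twist":0,"claw":10},{"translation":[0.57,0.46,0],"twist":0,"claw":10},{"translation":[0.57,0.46,0],"twist":0,"claw":10},{"translation":[0.57,0.46,0],"twist":0,"claw":10},{"translation":[0.57,0.46,0],"twist":0,"claw":10},{"translation":[0.57,0.46,0],"twist":0,"claw":10},{"translation":[0.57,0.46,0],"twist":0,"claw":10},{"translation":[0.57,0.47,0],"twist":0,"claw":10},{"translation":[0,0,0],"twist":-0.88,"claw":10},{"translation":[0,0,0],"twist":-0.88,"claw":10},{"translation":[0,0,0],"twist":-0.88,"claw":10},{"translation":[0,0,0],"twist":-0.88,"claw":10},{"translation":[0,0,0],"twist":0,"claw":10}]' && python3 - <<'E'
from h import *
pplan(.002,.05,.046)
s=cam('wrist')
E
```

```text
clock: 12.63
tool_pos: [0.5743, 0.0275, 0.1757]
eef_rot: [0.997, 0.081, -0.004, 0.001]
contact_force: [0.0, -0.1, -6.3]
opening: 0.267
shift [ 0.1679 -0.0294  3.2414] twist 0.04 | at [0.5743 0.0275 0.1757] yaw 9.27 clk 12.6 q7 -1.61 F [ 0.0367 -0.1396 -6.2513] op 0.267
```

```bash
python3 -m jog '[{"translation":[0.16,-0.03,0.2],"twist":0.04,"claw":10},{"translation":[0,0,0.6],"twist":0,"claw":10},{"translation":[0,0,0.7],"twist":0,"claw":10},{"translation":[0,0,0.7],"twist":0,"claw":10},{"translation":[0,0,0.6],"twist":0,"claw":10},{"translation":[0,0,0.35],"twist":0,"claw":10},{"translation":[0,0,0],"twist":0,"claw":10},{"translation":[0,0,0],"twist":0,"claw":10},{"translation":[0,0,0],"twist":0,"claw":10}]' && python3 -c "
from h import *
pplan(.002,.05,.0415)"
```

```text
clock: 13.43
tool_pos: [0.5828, 0.0298, 0.0522]
eef_rot: [0.997, 0.077, -0.001, 0.001]
contact_force: [0.3, -0.2, -7.1]
opening: 0.263
shift [-0.0738 -0.0047  0.2672] twist -0.04 | at [0.5828 0.0298 0.0522] yaw 8.85 clk 13.4 q7 -1.63 F [ 0.3081 -0.1951 -7.1051] op 0.263
```

```bash
python3 -m jog '[{"translation":[-0.06,0,0.12],"twist":-0.02,"claw":10},{"translation":[0,0,0.06],"twist":0,"claw":10},{"translation":[0,0,0.04],"twist":0,"claw":10},{"translation":[0,0,0],"twist":0,"claw":10},{"translation":[0,0,0],"twist":0,"claw":10}]' && python3 -c "
from h import *
pplan(.002,.05,.0415)"
```

```text
clock: 13.85
tool_pos: [0.5795, 0.0292, 0.0431]
eef_rot: [0.997, 0.078, -0.002, 0.001]
contact_force: [1.0, 0.4, -6.4]
opening: 0.272
shift [ 0.0078 -0.0067  0.0412] twist -0.01 | at [0.5795 0.0292 0.0431] yaw 9.0 clk 13.8 q7 -1.63 F [ 1.0375  0.422  -6.3984] op 0.272
```

```bash
python3 -m jog '[{"translation":[0,0,0.03],"twist":0,"claw":10},{"translation":[0,0,0.03],"twist":0,"claw":10},{"translation":[0,0,0],"twist":0,"claw":10},{"translation":[0,0,0],"twist":0,"claw":10}]' && python3 -c "
from h import *
pplan(.002,.05,.0415)"
```

```text
clock: 14.18
tool_pos: [0.5797, 0.0292, 0.0427]
eef_rot: [0.997, 0.078, -0.001, 0.001]
contact_force: [-4.0, -0.1, 11.5]
opening: 0.273
shift [ 0.0029 -0.0077  0.03  ] twist -0.01 | at [0.5797 0.0292 0.0427] yaw 8.99 clk 14.2 q7 -1.63 F [-4.0041 -0.1031 11.5429] op 0.273
```

Contact at 11.5 N. Release, rise, and check the bars.

```bash
python3 -m jog '[{"translation":[0,0,-0.03],"twist":0,"claw":27},{"translation":[0,0,0],"twist":0,"claw":40},{"translation":[0,0,0],"twist":0,"claw":50},{"translation":[0,0,0],"twist":0,"claw":50},{"translation":[0,0,-0.3],"twist":0,"claw":50},{"translation":[0,0,-0.7],"twist":0,"claw":50},{"translation":[0,0,-0.8],"twist":0,"claw":60},{"translation":[0,0,-0.8],"twist":0,"claw":80},{"translation":[0,0,-0.8],"twist":0,"claw":100},{"translation":[0,0,-0.8],"twist":0,"claw":100},{"translation":[0,0,-0.7],"twist":0,"claw":100},{"translation":[0,0,0],"twist":0,"claw":100}]' && python3 - <<'E'
from h import *
plan((.401,-.26,.24),-40)
s=cam('wrist');save(s,'w5')
o,f=ortho(s,.068,onp(0,0),.12,.5)
cv2.imwrite('pics/o5.png',o[:,:,::-1])
g=onp(0,0)
for b in(-.05,.05):
    c=onp(0,b);oo,ff=ortho(s,.068,c,.06,.25)
    for t in(165,180):
        try:
            q=blob(oo,ff,t);print(b,q[0],q[1]/2,q[2])
        except Exception as e:print(e)
E
```

```text
clock: 15.18
tool_pos: [0.5836, 0.0298, 0.2445]
eef_rot: [0.997, 0.078, 0.004, 0.001]
contact_force: [-0.4, 0.3, 0.8]
opening: 0.93
shift [-5.6413  6.4448  0.0775] twist 8.16 | at [0.5836 0.0298 0.2445] yaw 8.97 clk 15.2 q7 -1.6 F [-0.3623  0.2956  0.7967] op 0.93
-0.05 [ 0.5918 -0.0698] [98.6095 22.8027] 9.605225
-0.05 [ 0.5918 -0.0698] [98.191  22.0832] 9.521118
0.05 [0.5773 0.0281] [98.3389 22.3872] 8.838028
0.05 [0.5775 0.0278] [97.3726 20.691 ] 8.972626
```

View pics/o5.png

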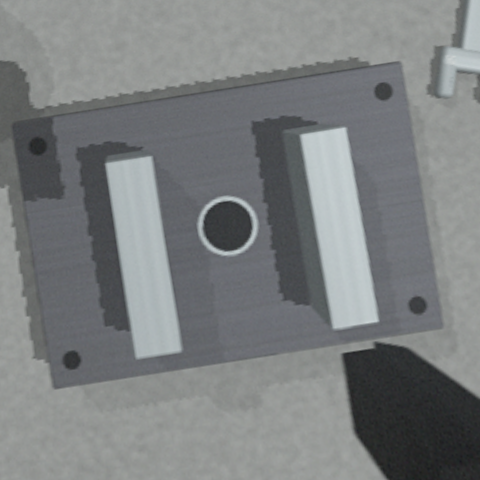

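The bars are 98.9 mm apart with yaws of 9.5° and 8.9°, and their midpoint is within 1.5 mm of the hole. The spacing is good. Next is the cup. It will be gripped along plate x, so the tool turns −90°.

```bash
python3 -m jog '[{"translation":[-0.3,0.35,0],"twist":0,"claw":100},{"translation":[-0.45,0.51,0],"twist":0,"claw":100},{"translation":[-0.45,0.51,0],"twist":0,"claw":100},{"translation":[-0.45,0.51,0],"twist":0,"claw":100},{"translation":[-0.45,0.51,0],"twist":0,"claw":100},{"translation":[-0.45,0.51,0],"twist":0,"claw":100},{"translation":[-0.45,0.51,0],"twist":0,"claw":100},{"translation":[-0.45,0.51,0],"twist":0,"claw":100},{"translation":[-0.45,0.51,0],"twist":0,"claw":100},{"translation":[-0.45,0.51,0],"twist":0,"claw":100},{"translation":[-0.45,0.51,0],"twist":0,"claw":100},{"translation":[-0.45,0.51,0],"twist":0,"claw":100},{"translation":[-0.4,0.5,0],"twist":0,"claw":100}]' && python3 -m jog '[{"translation":[0,0,0],"twist":-1,"claw":100},{"translation":[0,0,0],"twist":-1,"claw":100},{"translation":[0,0,0],"twist":-1,"claw":100},{"translation":[0,0,0],"twist":-1,"claw":100},{"translation":[0,0,0],"twist":-1,"claw":100},{"translation":[0,0,0],"twist":-1,"claw":100},{"translation":[0,0,0],"twist":-1,"claw":100},{"translation":[0,0,0],"twist":-1,"claw":100},{"translation":[0,0,0],"twist":-1,"claw":100},{"translation":[0,0,0],"twist":-1,"claw":100},{"translation":[0,0,0],"twist":-1,"claw":100},{"translation":[0,0,0],"twist":-1,"claw":100},{"translation":[0,0,0],"twist":-1,"claw":100},{"translation":[0,0,0],"twist":-1,"claw":100},{"translation":[0,0,0],"twist":-1,"claw":100},{"translation":[0,0,0],"twist":0,"claw":100}]' && python3 - <<'E'
from h import *
plan((.401,-.26,.24),99)
s=cam('wrist');save(s,'w6')
o,f=ortho(s,.028,(.40,-.26),.1,.5)
cv2.imwrite('pics/o6.png',o[:,:,::-1])
E
```

```text
clock: 16.32
tool_pos: [0.3953, -0.2618, 0.2383]
eef_rot: [0.997, 0.078, -0.003, 0.0]
contact_force: [0.2, -0.5, 0.2]
opening: 0.996
clock: 17.65
tool_pos: [0.3964, -0.2608, 0.2382]
eef_rot: [0.648, 0.761, -0.002, -0.002]
contact_force: [-0.4, 0.3, 0.4]
opening: 0.997
shift [ 0.001   0.1165 -0.0459] twist 0.03 | at [ 0.3964 -0.2608  0.2382] yaw 99.16 clk 17.6 q7 0.16 F [-0.4454  0.2904  0.3545] op 0.997
```

View pics/o6.png

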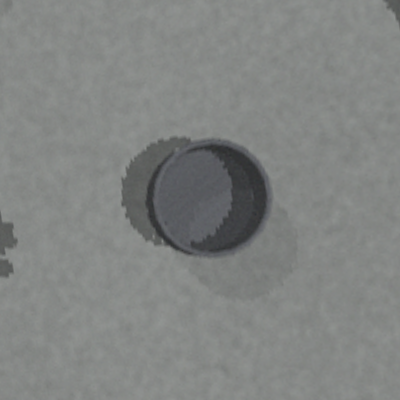

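The cup is open side up with its rim spanning (152–272, 138–257), 60 mm across. Its centre is (0.4012, −0.2658).

```bash
python3 -c "
from h import *
plan((.4012,-.2655,.005),99)"
```

```text
shift [-0.1332  0.1244  5.832 ] twist -0.02 | at [ 0.3965 -0.2608  0.2383] yaw 98.89 clk 17.7 q7 0.16 F [-0.9384 -0.2774 -0.6249] op 1.001
```

```bash
python3 -m jog '[{"translation":[-0.13,0.12,0.4],"twist":0,"claw":100},{"translation":[0,0,0.8],"twist":0,"claw":100},{"translation":[0,0,0.8],"twist":0,"claw":100},{"translation":[0,0,0.8],"twist":0,"claw":100},{"translation":[0,0,0.8],"twist":0,"claw":100},{"translation":[0,0,0.8],"twist":0,"claw":100},{"translation":[0,0,0.7],"twist":0,"claw":100},{"translation":[0,0,0.5],"twist":0,"claw":100},{"translation":[0,0,0.22],"twist":0,"claw":100},{"translation":[0,0,0],"twist":0,"claw":75},{"translation":[0,0,0],"twist":0,"claw":50},{"translation":[0,0,0],"twist":0,"claw":50},{"translation":[0,0,0],"twist":0,"claw":50},{"translation":[0,0,0],"twist":0,"claw":50}]' 25 && python3 -m jog '[{"translation":[0,0,-0.3],"twist":0,"claw":50},{"translation":[0,0,-0.7],"twist":0,"claw":50},{"translation":[0,0,-0.8],"twist":0,"claw":50},{"translation":[0,0,-0.8],"twist":0,"claw":50},{"translation":[0,0,-0.8],"twist":0,"claw":50},{"translation":[0,0,-0.8],"twist":0,"claw":50},{"translation":[0,0,0],"twist":0,"claw":50}]' && python3 -c "
from h import *
pplan(0,0,.175,99.06)"
```

```text
clock: 18.87
tool_pos: [0.4023, -0.2663, 0.007]
eef_rot: [0.65, 0.76, -0.002, 0.0]
contact_force: [-0.7, -0.5, 3.0]
opening: 0.67
clock: 19.45
tool_pos: [0.4051, -0.2668, 0.1794]
eef_rot: [0.65, 0.76, -0.001, 0.004]
contact_force: [-0.5, -0.4, -1.2]
opening: 0.669
shift [5.3915 5.4167 0.0957] twist -0.02 | at [ 0.4051 -0.2668  0.1794] yaw 98.92 clk 19.4 q7 0.04 F [-0.509  -0.4349 -1.2209] op 0.669
```

```bash
python3 -m jog '[{"translation":[0.3,0.3,0],"twist":0,"claw":50},{"translation":[0.56,0.56,0],"twist":0,"claw":50},{"translation":[0.56,0.56,0],"twist":0,"claw":50},{"translation":[0.56,0.56,0],"twist":0,"claw":50},{"translation":[0.56,0.56,0],"twist":0,"claw":50},{"translation":[0.56,0.56,0],"twist":0,"claw":50},{"translation":[0.56,0.56,0],"twist":0,"claw":50},{"translation":[0.56,0.56,0],"twist":0,"claw":50},{"translation":[0.56,0.56,0],"twist":0,"claw":50},{"translation":[0.56,0.56,0],"twist":0,"claw":50},{"translation":[0.05,0.06,0],"twist":0,"claw":50},{"translation":[0,0,0],"twist":0,"claw":50},{"translation":[0,0,0],"twist":0,"claw":50}]' && python3 - <<'E'
from h import *
s=cam('wrist');o,f=ortho(s,.100,onp(0,0),.12,.5)
save(s,'w7')
pplan(0,0,.046,99.06)
E
```

```text
clock: 20.53
tool_pos: [0.581, -0.0198, 0.1722]
eef_rot: [0.649, 0.76, -0.003, -0.001]
contact_force: [-0.4, -0.3, -2.5]
opening: 0.669
shift [0.0036 0.1421 3.1563] twist -0.02 | at [ 0.5808 -0.0207  0.1723] yaw 98.92 clk 20.6 q7 -0.35 F [-0.11    0.0215 -1.7652] op 0.672
```

View pics/w7.png

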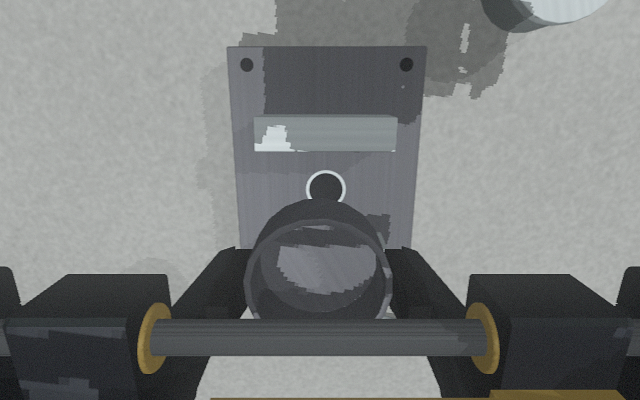

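The cup is held level and lined up. Descend to the plate.

```bash
python3 -m jog '[{"translation":[0,0.14,0.2],"twist":-0.02,"claw":50},{"translation":[0,0,0.6],"twist":0,"claw":50},{"translation":[0,0,0.7],"twist":0,"claw":50},{"translation":[0,0,0.7],"twist":0,"claw":50},{"translation":[0,0,0.5],"twist":0,"claw":50},{"translation":[0,0,0.3],"twist":0,"claw":50},{"translation":[0,0,0.1],"twist":0,"claw":50},{"translation":[0,0,0],"twist":0,"claw":50},{"translation":[0,0,0],"twist":0,"claw":50}]' && python3 -c "
from h import *
pplan(0,0,.039,99.06)"
```

```text
clock: 21.33
tool_pos: [0.588, -0.0184, 0.0497]
eef_rot: [0.649, 0.761, -0.001, -0.0]
contact_force: [-0.6, -0.0, -1.9]
opening: 0.67
shift [-0.0356 -0.0625  0.2678] twist 0.01 | at [ 0.588  -0.0184  0.0497] yaw 99.1 clk 21.3 q7 -0.46 F [-0.6133 -0.024  -1.9204] op 0.67
```

```bash
python3 -m jog '[{"translation":[-0.04,-0.05,0.12],"twist":0,"claw":50},{"translation":[0,0,0.07],"twist":0,"claw":50},{"translation":[0,0,0.04],"twist":0,"claw":50},{"translation":[0,0,0],"twist":0,"claw":50},{"translation":[0,0,0],"twist":0,"claw":50}]' && python3 -c "
from h import *
pplan(0,0,.039,99.06)"
```

```text
clock: 21.75
tool_pos: [0.5857, -0.02, 0.04]
eef_rot: [0.649, 0.761, -0.002, -0.0]
contact_force: [-0.1, 0.5, -2.9]
opening: 0.671
shift [-0.0042  0.0005  0.0248] twist 0.01 | at [ 0.5857 -0.02    0.04  ] yaw 99.13 clk 21.8 q7 -0.47 F [-0.0558  0.5188 -2.9054] op 0.671
```

```bash
python3 -m jog '[{"translation":[0,0,0.025],"twist":0,"claw":50},{"translation":[0,0,0.02],"twist":0,"claw":50},{"translation":[0,0,0],"twist":0,"claw":50},{"translation":[0,0,0],"twist":0,"claw":50}]' && python3 -c "
from h import *
pplan(0,0,.039,99.06)"
```

```text
clock: 22.08
tool_pos: [0.5859, -0.02, 0.039]
eef_rot: [0.649, 0.761, -0.002, -0.0]
contact_force: [-1.6, 0.5, 5.9]
opening: 0.667
shift [-0.0053 -0.005   0.0012] twist 0.01 | at [ 0.5859 -0.02    0.039 ] yaw 99.13 clk 22.1 q7 -0.47 F [-1.5813  0.529   5.934 ] op 0.667
```

```bash
python3 -m jog '[{"translation":[0,0,-0.02],"twist":0,"claw":80},{"translation":[0,0,0],"twist":0,"claw":95},{"translation":[0,0,0],"twist":0,"claw":95},{"translation":[0,0,0],"twist":0,"claw":95},{"translation":[0,0,-0.3],"twist":0,"claw":95},{"translation":[0,0,-0.7],"twist":0,"claw":95},{"translation":[0,0,-0.8],"twist":0,"claw":95},{"translation":[0,0,-0.8],"twist":0,"claw":95},{"translation":[0,0,-0.8],"twist":0,"claw":95},{"translation":[0,0,-0.8],"twist":0,"claw":95},{"translation":[0,0,-0.8],"twist":0,"claw":95},{"translation":[0,0,0],"twist":0,"claw":95}]' && python3 - <<'E'
from h import *
plan((.473,.398,.25),99)
s=cam('wrist');save(s,'w8')
o,f=ortho(s,.060,onp(0,0),.1,.5)
cv2.imwrite('pics/o8.png',o[:,:,::-1])
E
```

```text
clock: 23.08
tool_pos: [0.5897, -0.0185, 0.246]
eef_rot: [0.649, 0.761, 0.003, 0.004]
contact_force: [1.0, 0.4, -0.4]
opening: 0.955
shift [10.7435 -1.2309 -0.1339] twist 0.02 | at [ 0.5897 -0.0185  0.246 ] yaw 99.11 clk 23.1 q7 -0.29 F [ 1.0009  0.4111 -0.3533] op 0.955
```

View pics/o8.png

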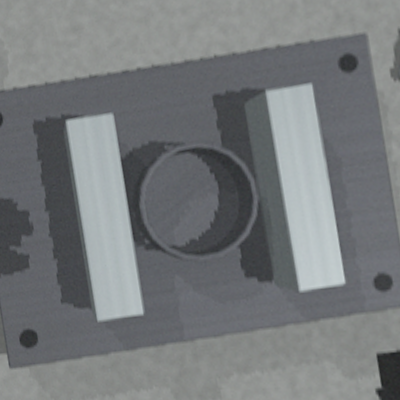

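The cup rim spans (140–258, 145–260). It is centred within 1.3 mm of the hole and clear of both bars. Next is the housing.

```bash
python3 -m jog '[{"translation":[0.35,-0.04,0],"twist":0,"claw":100},{"translation":[0.65,-0.07,0],"twist":0,"claw":100},{"translation":[0.65,-0.08,0],"twist":0,"claw":100},{"translation":[0.65,-0.08,0],"twist":0,"claw":100},{"translation":[0.65,-0.08,0],"twist":0,"claw":100},{"translation":[0.65,-0.08,0],"twist":0,"claw":100},{"translation":[0.65,-0.08,0],"twist":0,"claw":100},{"translation":[0.65,-0.08,0],"twist":0,"claw":100},{"translation":[0.65,-0.08,0],"twist":0,"claw":100},{"translation":[0.65,-0.08,0],"twist":0,"claw":100},{"translation":[0.65,-0.08,0],"twist":0,"claw":100},{"translation":[0.65,-0.08,0],"twist":0,"claw":100},{"translation":[0.65,-0.08,0],"twist":0,"claw":100},{"translation":[0.65,-0.08,0],"twist":0,"claw":100},{"translation":[0.65,-0.08,0],"twist":0,"claw":100},{"translation":[0.65,-0.08,0],"twist":0,"claw":100},{"translation":[0.64,-0.08,0],"twist":0,"claw":100},{"translation":[0,0,0],"twist":0,"claw":100},{"translation":[0,0,0],"twist":0,"claw":100}]' && python3 - <<'E'
from h import *
s=cam('wrist');save(s,'w9')
plan((.473,.398,.25),99)
o,f=ortho(s,.038,(.473,.398),.1,.5)
cv2.imwrite('pics/o9.png',o[:,:,::-1])
E
```

```text
clock: 24.72
tool_pos: [0.4647, 0.3973, 0.2375]
eef_rot: [0.647, 0.762, -0.003, -0.001]
contact_force: [0.3, -0.8, -0.3]
opening: 0.999
shift [ 0.0346  0.1853 -0.3151] twist 0.03 | at [0.4658 0.3954 0.2374] yaw 99.18 clk 24.8 q7 -0.98 F [ 0.6124 -0.2522  1.1087] op 1.002
```

View pics/o9.png

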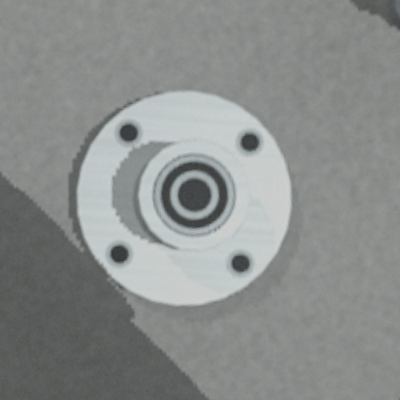

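The bearing is centred at (194,194.5) with a 41 mm outside diameter, which fits. The flange is also consistent with 116 mm, so this is the small housing, at (0.4758, 0.4010).

```bash
python3 -c "
from h import *
plan((.4758,.4010,.05),99)"
```

```text
shift [0.1154 0.2918 4.6841] twist 0.03 | at [0.4658 0.3954 0.2374] yaw 99.18 clk 24.8 q7 -0.98 F [ 0.6124 -0.2522  1.1087] op 1.002
```

```bash
python3 -m jog '[{"translation":[0.12,0.27,0.4],"twist":0,"claw":100},{"translation":[0,0,0.8],"twist":0,"claw":100},{"translation":[0,0,0.8],"twist":0,"claw":100},{"translation":[0,0,0.8],"twist":0,"claw":100},{"translation":[0,0,0.8],"twist":0,"claw":100},{"translation":[0,0,0.7],"twist":0,"claw":100},{"translation":[0,0,0.4],"twist":0,"claw":100},{"translation":[0,0,0],"twist":0,"claw":100},{"translation":[0,0,0],"twist":0,"claw":100}]' 40 && python3 -c "
from h import *
plan((.4758,.4010,.016),99)"
```

```text
clock: 25.52
tool_pos: [0.476, 0.4002, 0.0496]
eef_rot: [0.649, 0.761, -0.003, -0.0]
contact_force: [-0.1, -0.7, 1.2]
opening: 1.005
shift [0.025  0.0027 0.8399] twist 0.01 | at [0.476  0.4002 0.0496] yaw 99.03 clk 25.5 q7 -1.1 F [-0.1131 -0.7316  1.1934] op 1.005
```

```bash
python3 -m jog '[{"translation":[0.02,0,0.4],"twist":0,"claw":100},{"translation":[0,0,0.3],"twist":0,"claw":100},{"translation":[0,0,0.14],"twist":0,"claw":100},{"translation":[0,0,0],"twist":0,"claw":100},{"translation":[0,0,0],"twist":0,"claw":70},{"translation":[0,0,0],"twist":0,"claw":45},{"translation":[0,0,0],"twist":0,"claw":45},{"translation":[0,0,0],"twist":0,"claw":45},{"translation":[0,0,0],"twist":0,"claw":45},{"translation":[0,0,0],"twist":0,"claw":45}]' 40 && python3 -m jog '[{"translation":[0,0,-0.2],"twist":0,"claw":45},{"translation":[0,0,-0.5],"twist":0,"claw":45},{"translation":[0,0,-0.7],"twist":0,"claw":45},{"translation":[0,0,-0.7],"twist":0,"claw":45},{"translation":[0,0,-0.7],"twist":0,"claw":45},{"translation":[0,0,-0.7],"twist":0,"claw":45},{"translation":[0,0,-0.7],"twist":0,"claw":45},{"translation":[0,0,0],"twist":0,"claw":45}]' && python3 - <<'E'
from h import *
p=(.5845,-.0197);plan((*p,.19),99)
E
```

```text
clock: 26.35
tool_pos: [0.4755, 0.4031, 0.0171]
eef_rot: [0.649, 0.761, -0.002, -0.001]
contact_force: [-0.7, 0.4, 1.6]
opening: 0.624
clock: 27.02
tool_pos: [0.4776, 0.4057, 0.19]
eef_rot: [0.649, 0.761, 0.003, -0.0]
contact_force: [1.5, 0.9, -4.6]
opening: 0.626
shift [-10.9226   0.9558  -0.0411] twist 0.02 | at [0.4776 0.4057 0.19  ] yaw 99.1 clk 27.0 q7 -1.01 F [ 1.532   0.8682 -4.5812] op 0.626
```

```bash
python3 -m jog '[{"translation":[-0.3,0.03,0],"twist":0,"claw":45},{"translation":[-0.6,0.05,0],"twist":0,"claw":45},{"translation":[-0.65,0.06,0],"twist":0,"claw":45},{"translation":[-0.65,0.06,0],"twist":0,"claw":45},{"translation":[-0.65,0.06,0],"twist":0,"claw":45},{"translation":[-0.65,0.06,0],"twist":0,"claw":45},{"translation":[-0.65,0.06,0],"twist":0,"claw":45},{"translation":[-0.65,0.06,0],"twist":0,"claw":45},{"translation":[-0.65,0.06,0],"twist":0,"claw":45},{"translation":[-0.65,0.06,0],"twist":0,"claw":45},{"translation":[-0.65,0.06,0],"twist":0,"claw":45},{"translation":[-0.65,0.06,0],"twist":0,"claw":45},{"translation":[-0.65,0.06,0],"twist":0,"claw":45},{"translation":[-0.65,0.06,0],"twist":0,"claw":45},{"translation":[-0.65,0.06,0],"twist":0,"claw":45},{"translation":[-0.65,0.06,0],"twist":0,"claw":45},{"translation":[-0.65,0.06,0],"twist":0,"claw":45},{"translation":[-0.27,0.03,0],"twist":0,"claw":45},{"translation":[0,0,0],"twist":0,"claw":45},{"translation":[0,0,0],"twist":0,"claw":45}]' && python3 - <<'E'
from h import *
plan((.5845,-.0197,.09),99)
s=cam('wrist');save(s,'w10')
z=r.get_state()['tool_pos'];o,f=ortho(s,z[2]+.021,z[:2],.05,.25);print(z)
cv2.imwrite('pics/o10.png',np.hstack([o[:,:,::-1],cv2.resize(s['img'],None,fx=.62,fy=1)[:,:,::-1]]))
E
```

```text
clock: 28.68
tool_pos: [0.5836, -0.0222, 0.1836]
eef_rot: [0.649, 0.761, -0.003, -0.002]
contact_force: [0.4, 0.2, -4.5]
opening: 0.628
shift [0.0595 0.0492 2.3386] twist 0.01 | at [ 0.5836 -0.0222  0.1836] yaw 99.05 clk 28.7 q7 -0.36 F [ 0.4332  0.2408 -4.4879] op 0.628
[ 0.5838 -0.0204  0.1841]
```

View pics/o10.png

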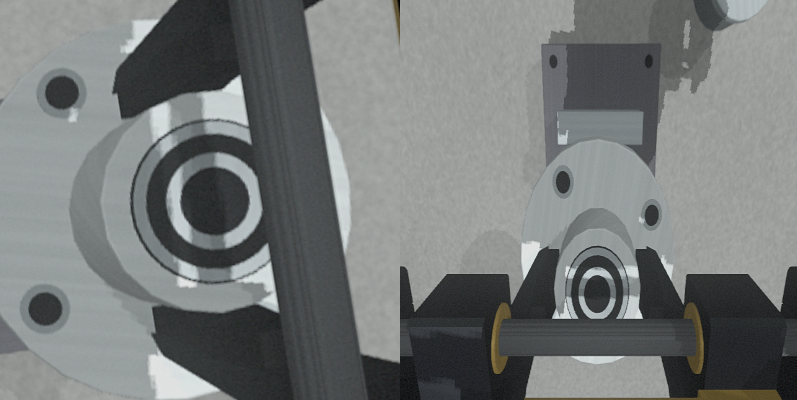

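The bearing circle is centred at (214,201) in the orthophoto, so the housing sits about 3 mm toward −y of the TCP. I'll correct for that and aim for (0.585, −0.020).

```bash
python3 -c "
from h import *
plan((.585,-.017,.092),99)"; python3 -m jog '[{"translation":[0.09,0.03,0.2],"twist":0,"claw":45},{"translation":[0,0,0.6],"twist":0,"claw":45},{"translation":[0,0,0.6],"twist":0,"claw":45},{"translation":[0,0,0.5],"twist":0,"claw":45},{"translation":[0,0,0.25],"twist":0,"claw":45},{"translation":[0,0,0],"twist":0,"claw":45},{"translation":[0,0,0],"twist":0,"claw":45},{"translation":[0,0,0],"twist":0,"claw":45}]' && python3 -c "
from h import *
plan((.585,-.017,.086),99)"
```

```text
shift [0.0788 0.0577 2.302 ] twist 0.03 | at [ 0.5838 -0.0204  0.1841] yaw 99.19 clk 28.7 q7 -0.36 F [-0.4331  1.3069 -5.517 ] op 0.624
clock: 29.4
tool_pos: [0.5863, -0.017, 0.1002]
eef_rot: [0.648, 0.761, -0.001, -0.0]
contact_force: [-0.0, -0.1, -4.8]
opening: 0.623
shift [ 0.0046 -0.0327  0.3556] twist 0.03 | at [ 0.5863 -0.017   0.1002] yaw 99.18 clk 29.4 q7 -0.45 F [-0.0286 -0.1326 -4.7763] op 0.623
```

```bash
python3 -m jog '[{"translation":[0,-0.03,0.15],"twist":0,"claw":45},{"translation":[0,0,0.12],"twist":0,"claw":45},{"translation":[0,0,0.05],"twist":0,"claw":45},{"translation":[0,0,0],"twist":0,"claw":45},{"translation":[0,0,0],"twist":0,"claw":45}]' && python3 -c "
from h import *
plan((.585,-.017,.085),99)"
```

```text
clock: 29.82
tool_pos: [0.5842, -0.0183, 0.0864]
eef_rot: [0.649, 0.761, -0.002, -0.001]
contact_force: [-0.3, -1.1, -4.7]
opening: 0.627
shift [0.0282 0.0255 0.0343] twist 0.02 | at [ 0.5842 -0.0183  0.0864] yaw 99.12 clk 29.8 q7 -0.46 F [-0.2733 -1.0528 -4.7245] op 0.627
```

```bash
python3 -m jog '[{"translation":[0.02,0.01,0.03],"twist":0,"claw":45},{"translation":[0,0,0.025],"twist":0,"claw":45},{"translation":[0,0,0],"twist":0,"claw":45},{"translation":[0,0,0],"twist":0,"claw":45}]' && python3 -c "
from h import *
plan((.585,-.017,.085),99)"
```

```text
clock: 30.15
tool_pos: [0.5848, -0.0172, 0.085]
eef_rot: [0.649, 0.761, -0.002, -0.0]
contact_force: [-1.7, -0.8, 4.0]
opening: 0.627
shift [0.005  0.0056 0.001 ] twist 0.02 | at [ 0.5848 -0.0172  0.085 ] yaw 99.12 clk 30.1 q7 -0.46 F [-1.7027 -0.7792  3.9736] op 0.627
```

```bash
python3 -m jog '[{"translation":[0,0,-0.01],"twist":0,"claw":75},{"translation":[0,0,0],"twist":0,"claw":90},{"translation":[0,0,0],"twist":0,"claw":90},{"translation":[0,0,0],"twist":0,"claw":90},{"translation":[0,0,-0.3],"twist":0,"claw":90},{"translation":[0,0,-0.7],"twist":0,"claw":90},{"translation":[0,0,-0.8],"twist":0,"claw":80},{"translation":[0,0,-0.8],"twist":0,"claw":70},{"translation":[0,0,-0.8],"twist":0,"claw":60},{"translation":[0,0,-0.8],"twist":0,"claw":60},{"translation":[0,0,0],"twist":0,"claw":60},{"translation":[0,0,0],"twist":0,"claw":60}]' && python3 - <<'E'
from h import *
plan((.58,.275,.25),99)
s=cam('wrist');save(s,'w11')
o,f=ortho(s,.106,onp(0,0),.09,.4)
cv2.imwrite('pics/o11.png',o[:,:,::-1])
print(onp(0,0),w2p(s,(*onp(0,0),.106)))
E
```

```text
clock: 31.15
tool_pos: [0.5862, -0.0167, 0.2553]
eef_rot: [0.649, 0.761, -0.0, 0.001]
contact_force: [-0.3, 0.3, -1.4]
opening: 0.601
shift [7.2241 1.0034 0.1182] twist 0.02 | at [ 0.5862 -0.0167  0.2553] yaw 99.12 clk 31.1 q7 -0.3 F [-0.3246  0.2988 -1.3518] op 0.601
[ 0.5857 -0.0202] (np.float64(316.8958700748685), np.float64(188.7402445612163))
```

View pics/o11.png

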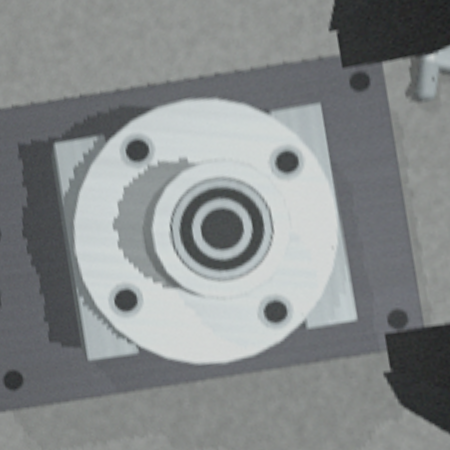

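The bearing circle is centred at (221.5,229.5), which is (0.5839, −0.0188), about 1 mm off the cup's axis. The flange spans both bars. Next is the small driver.

```bash
python3 -m jog '[{"translation":[0.3,0.04,0],"twist":0,"claw":60},{"translation":[0.6,0.08,0],"twist":0,"claw":60},{"translation":[0.65,0.09,0],"twist":0,"claw":60},{"translation":[0.65,0.09,0],"twist":0,"claw":60},{"translation":[0.65,0.09,0],"twist":0,"claw":60},{"translation":[0.65,0.09,0],"twist":0,"claw":60},{"translation":[0.65,0.09,0],"twist":0,"claw":60},{"translation":[0.65,0.09,0],"twist":0,"claw":60},{"translation":[0.65,0.09,0],"twist":0,"claw":60},{"translation":[0.65,0.09,0],"twist":0,"claw":60},{"translation":[0.65,0.09,0],"twist":0,"claw":60},{"translation":[0.5,0.07,0],"twist":0,"claw":60},{"translation":[0,0,0],"twist":0,"claw":60},{"translation":[0,0,0],"twist":0,"claw":60}]' && python3 - <<'E'
from h import *
plan((.58,.275,.25),99)
s=cam('wrist');save(s,'w12')
o,f=ortho(s,.055,(.58,.275),.05,.25)
o2,f=ortho(s,.010,(.58,.275),.05,.25)
cv2.imwrite('pics/o12.png',np.hstack([o,o2])[:,:,::-1])
print([(d['location'],d['confidence']) for d in r.spot_point('driver_small','wrist')])
for d in r.spot_point('driver_small','wrist')[:1]: print(p2w(s,d['location'][1],d['location'][0],0))
E
```

```text
clock: 32.37
tool_pos: [0.5767, 0.2775, 0.2505]
eef_rot: [0.647, 0.762, -0.003, -0.001]
contact_force: [-0.1, -0.6, -0.1]
opening: 0.601
shift [-0.0754  0.0705  0.0111] twist 0.06 | at [0.5767 0.2775 0.2505] yaw 99.34 clk 32.4 q7 -0.72 F [-0.1243 -0.6299 -0.1298] op 0.601
[([166.7, 325.3], 0.81)]
[0.5837 0.2744 0.    ]
```

View pics/o12.png

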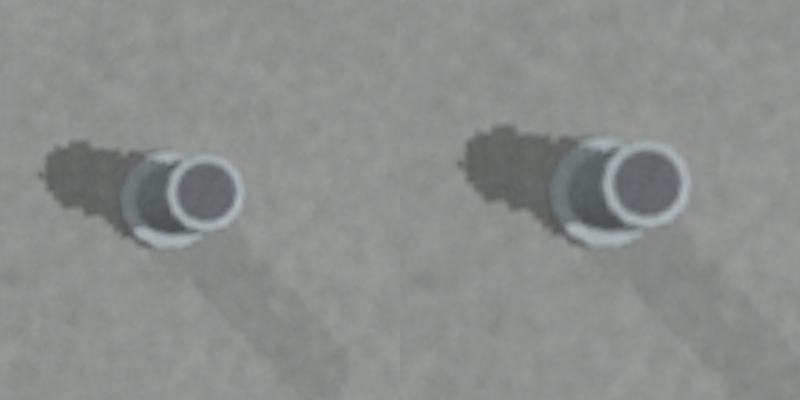

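The stem-top circle at (205.5,192) is 19.3 mm across and the foot is about 27.5 mm, so this is the small driver. It stands at (0.582, 0.2736).

```bash
python3 -m jog '[{"translation":[-0.11,0.11,0.3],"twist":0,"claw":60},{"translation":[0,0,0.7],"twist":0,"claw":60},{"translation":[0,0,0.8],"twist":0,"claw":60},{"translation":[0,0,0.8],"twist":0,"claw":60},{"translation":[0,0,0.7],"twist":0,"claw":60},{"translation":[0,0,0.5],"twist":0,"claw":60},{"translation":[0,0,0.3],"twist":0,"claw":60},{"translation":[0,0,0],"twist":0,"claw":60},{"translation":[0,0,0],"twist":0,"claw":60}]' 30 && python3 -c "
from h import *
plan((.582,.2736,.018),99)"
```

```text
clock: 33.27
tool_pos: [0.5833, 0.2709, 0.0877]
eef_rot: [0.649, 0.761, -0.002, -0.001]
contact_force: [-0.4, 0.9, 0.1]
opening: 0.602
shift [ 0.0741 -0.0145  1.7436] twist 0.01 | at [0.5833 0.2709 0.0877] yaw 99.07 clk 33.3 q7 -0.82 F [-0.4054  0.9463  0.1449] op 0.602
```

```bash
python3 -m jog '[{"translation":[0.05,0,0.4],"twist":0,"claw":60},{"translation":[0,0,0.6],"twist":0,"claw":60},{"translation":[0,0,0.5],"twist":0,"claw":60},{"translation":[0,0,0.22],"twist":0,"claw":60},{"translation":[0,0,0],"twist":0,"claw":60},{"translation":[0,0,0],"twist":0,"claw":30},{"translation":[0,0,0],"twist":0,"claw":10},{"translation":[0,0,0],"twist":0,"claw":10},{"translation":[0,0,0],"twist":0,"claw":10},{"translation":[0,0,0],"twist":0,"claw":10},{"translation":[0,0,0],"twist":0,"claw":10}]' 30 && python3 -m jog '[{"translation":[0,0,-0.3],"twist":0,"claw":10},{"translation":[0,0,-0.7],"twist":0,"claw":10},{"translation":[0,0,-0.8],"twist":0,"claw":10},{"translation":[0,0,-0.8],"twist":0,"claw":10},{"translation":[0,0,-0.8],"twist":0,"claw":10},{"translation":[0,0,-0.8],"twist":0,"claw":10},{"translation":[0,0,-0.8],"twist":0,"claw":10},{"translation":[0,0,0],"twist":0,"claw":10}]' && python3 -c "
from h import *
plan((.5839,-.0188,.215),99)"
```

```text
clock: 34.18
tool_pos: [0.5827, 0.2737, 0.0199]
eef_rot: [0.649, 0.761, -0.001, -0.0]
contact_force: [-1.2, -0.4, 4.0]
opening: 0.219
clock: 34.85
tool_pos: [0.5858, 0.2766, 0.2268]
eef_rot: [0.649, 0.761, 0.004, 0.001]
contact_force: [1.4, 0.8, -0.7]
opening: 0.216
shift [-7.2846 -1.2192  0.2596] twist 0.02 | at [0.5858 0.2766 0.2268] yaw 99.11 clk 34.9 q7 -0.74 F [ 1.4281  0.8021 -0.6686] op 0.216
```

```bash
python3 -m jog '[{"translation":[-0.3,-0.05,0],"twist":0,"claw":10},{"translation":[-0.6,-0.1,0],"twist":0,"claw":10},{"translation":[-0.65,-0.11,0],"twist":0,"claw":10},{"translation":[-0.65,-0.11,0],"twist":0,"claw":10},{"translation":[-0.65,-0.11,0],"twist":0,"claw":10},{"translation":[-0.65,-0.11,0],"twist":0,"claw":10},{"translation":[-0.65,-0.11,0],"twist":0,"claw":10},{"translation":[-0.65,-0.11,0],"twist":0,"claw":10},{"translation":[-0.65,-0.11,0],"twist":0,"claw":10},{"translation":[-0.65,-0.11,0],"twist":0,"claw":10},{"translation":[-0.65,-0.11,0],"twist":0,"claw":10},{"translation":[-0.5,-0.08,0],"twist":0,"claw":10},{"translation":[0,0,0],"twist":0,"claw":10},{"translation":[0,0,0],"twist":0,"claw":10}]' && python3 - <<'E'
from h import *
s=cam('wrist');save(s,'w13')
st=r.get_state();z=np.array(st['tool_pos'])
# stem-top circle as held: 35 mm above TCP
o,f=ortho(s,z[2]+.035,z[:2],.03,.2)
cv2.imwrite('pics/o13.png',o[:,:,::-1])
plan((.5839,-.0188,.135),99)
E
```

```text
clock: 36.02
tool_pos: [0.5792, -0.0229, 0.2182]
eef_rot: [0.65, 0.76, -0.004, -0.002]
contact_force: [0.3, 0.7, -0.8]
opening: 0.209
shift [0.0323 0.1264 2.0905] twist 0.01 | at [ 0.5796 -0.0207  0.2187] yaw 99.08 clk 36.1 q7 -0.34 F [ 0.2508  0.3756 -2.6227] op 0.212
```

```bash
python3 -m jog '[{"translation":[0.04,0.1,0.2],"twist":0,"claw":10},{"translation":[0,0,0.5],"twist":0,"claw":10},{"translation":[0,0,0.5],"twist":0,"claw":10},{"translation":[0,0,0.5],"twist":0,"claw":10},{"translation":[0,0,0.3],"twist":0,"claw":10},{"translation":[0,0,0],"twist":0,"claw":10},{"translation":[0,0,0],"twist":0,"claw":10},{"translation":[0,0,0],"twist":0,"claw":10}]' && python3 -c "
from h import *
plan((.5839,-.0188,.1265),99)"
```

```text
clock: 36.73
tool_pos: [0.5851, -0.0172, 0.1406]
eef_rot: [0.648, 0.761, -0.001, -0.0]
contact_force: [0.5, -0.0, -1.1]
opening: 0.213
shift [-0.0342 -0.0355  0.3517] twist 0.03 | at [ 0.5851 -0.0172  0.1406] yaw 99.17 clk 36.7 q7 -0.42 F [ 0.4586 -0.0054 -1.1157] op 0.213
```

```bash
python3 -m jog '[{"translation":[-0.03,-0.02,0.15],"twist":0,"claw":10},{"translation":[0,0,0.1],"twist":0,"claw":10},{"translation":[0,0,0.05],"twist":0,"claw":10},{"translation":[0,0,0],"twist":0,"claw":10},{"translation":[0,0,0],"twist":0,"claw":10}]' && python3 -c "
from h import *
plan((.5839,-.0188,.126),99)"
```

```text
clock: 37.15
tool_pos: [0.5837, -0.0195, 0.1278]
eef_rot: [0.649, 0.761, -0.002, -0.001]
contact_force: [0.8, 0.4, -0.6]
opening: 0.218
shift [0.0159 0.0067 0.0457] twist 0.02 | at [ 0.5837 -0.0195  0.1278] yaw 99.12 clk 37.1 q7 -0.43 F [ 0.8232  0.3713 -0.601 ] op 0.218
```

```bash
python3 -m jog '[{"translation":[0.015,0,0.03],"twist":0,"claw":10},{"translation":[0,0,0.025],"twist":0,"claw":10},{"translation":[0,0,0],"twist":0,"claw":10},{"translation":[0,0,0],"twist":0,"claw":10}]' && python3 -c "
from h import *
plan((.5839,-.0188,.126),99)"
```

```text
clock: 37.48
tool_pos: [0.5838, -0.0187, 0.1259]
eef_rot: [0.649, 0.761, -0.002, -0.0]
contact_force: [-0.5, 0.1, 1.3]
opening: 0.216
shift [-0.0034  0.0016 -0.0025] twist 0.02 | at [ 0.5838 -0.0187  0.1259] yaw 99.13 clk 37.5 q7 -0.43 F [-0.4947  0.1245  1.3172] op 0.216
```

```bash
python3 -m jog '[{"translation":[0,0,0.012],"twist":0,"claw":10},{"translation":[0,0,0],"twist":0,"claw":10},{"translation":[0,0,0],"twist":0,"claw":25},{"translation":[0,0,0],"twist":0,"claw":35},{"translation":[0,0,0],"twist":0,"claw":50},{"translation":[0,0,0],"twist":0,"claw":50},{"translation":[0,0,-0.3],"twist":0,"claw":50},{"translation":[0,0,-0.6],"twist":0,"claw":50},{"translation":[0,0,-0.7],"twist":0,"claw":50},{"translation":[0,0,-0.7],"twist":0,"claw":50},{"translation":[0,0,-0.7],"twist":0,"claw":50},{"translation":[0,0,0],"twist":0,"claw":50},{"translation":[0,0,0],"twist":0,"claw":50}]' && python3 - <<'E'
from h import *
s=cam('wrist');plan((.58,-.02,.25),99)
o,f=ortho(s,.161,onp(0,0),.04,.2)
o2,f=ortho(s,.106,onp(0,0),.08,.4)
t=cam('top');sd=cam('side');save(t,'t14');save(sd,'s14')
a=cv2.resize(sd['img'][110:270,180:400],(770,560)) if 0 else cv2.resize(sd['img'][130:230,230:390],(400,250))
b=cv2.resize(t['img'][120:250,200:460],(400,200))
L=np.vstack([o,np.zeros((50,400,3),np.uint8)]);
cv2.imwrite('pics/o14.png',np.vstack([np.hstack([o,o2]),np.hstack([a[:200],b])])[:,:,::-1])
E
```

```text
clock: 38.57
tool_pos: [0.585, -0.0183, 0.2474]
eef_rot: [0.649, 0.761, -0.0, 0.001]
contact_force: [-0.6, 0.7, 0.3]
opening: 0.501
shift [-0.0154 -0.1039 -0.1054] twist 0.02 | at [ 0.584  -0.0187  0.2458] yaw 99.12 clk 38.6 q7 -0.32 F [-0.2276 -0.6352  0.0579] op 0.5
```

View pics/o14.png

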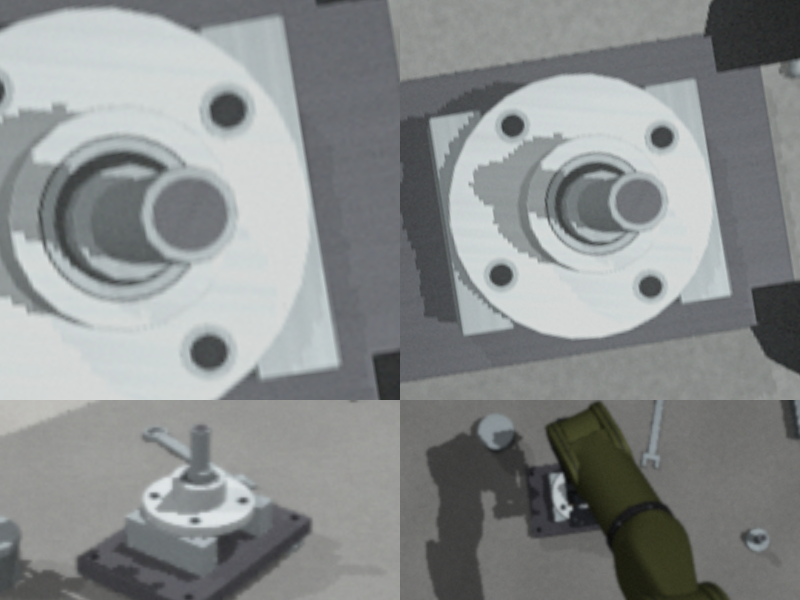

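The last composite shows the driver upright on the bearing, with its stem top at (188,214), about 1.4 mm from the bearing's centre. The housing lies level across both bars, and the tin, spanner and large driver stand where they were. The gripper is 85 mm above the driver.

```bash
python3 -c "
from plant import r
print(r.finish_job())"
```

```text
the job is handed in; nothing more can be done
None
```

The press plate is set up as asked, and I handed the job in at about 39 s of the 136 s allowed. I worked in the order you gave: both bars, the cup, the small housing, then the small driver.

What my last checks showed, all measured from the wrist camera, whose calibration is only good to about 2 mm:

- **Bars:** They are 98.9 mm apart centre to centre, at yaws of about 9.5° and 8.9° against the plate's 9.06°. The right bar sits about 2–3 mm toward the robot along its length.
- **Cup:** It stands open side up between the bars, about 1.3 mm from the centre of the hole.
- **Housing:** It lies across both bars and looks level in the side view. Its bearing is about 1 mm off the cup's axis and about 2.3 mm from the plate's centre.
- **Driver:** It stands upright on the bearing, about 1.4 mm off its centre.
- **Things to leave alone:** The tin, spanner and large driver looked unmoved, but I judged that by eye in the last pictures and did not measure it. The highest force in the readings I took was about 12 N.

One disagreement came up. Along the right bar, the position I expected from the grasp differed from the camera's by 2–3 mm. I left the bar where it was because its spacing and angle were good.

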